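# Pry open the junction box cover

## Robot

A 6-joint arm with a two-finger parallel gripper is mounted at the origin on a cart in front of the work surface, level with it; the furniture and walls round the work are solid. World frame = base frame: x ahead of the robot, y to its left, z up, the work surface at z = 0. Lengths are in m, angles in rad, forces in N, time in s.
With the tool pointing down it reaches from about 0.3 to 0.775 m from the base axis. Payload 14.6 kg.
Tool frame: the origin (TCP) lies at the very end of the fingers, on their centre line; the grasp point (between the pads) lies 19 mm behind it; z points along the fingers, y is the line along which they close (so a half turn about z gives the same grasp; the last joint's range is limited). The gripper opens to 85 mm and grips with 20 to 120 N. Pads are 22 mm wide; open, the fingers measure 114 mm over their backs; the gripper's body (76 mm by 85 mm) begins 54 mm behind the grasp point. The pads swing forward as they close: fully open they stand 13 mm farther back than shut.
Start: joints at [-1.325, 0.3, 1.521, -0, 1.321, -0.067], TCP at [0.169, -0.523, 0.231] pointing down, gripper open.
Joint ranges: [-3.03, 3.03], [-0.79, 2.21], [0.23, 2.52], [-1.04, 4.18], [0, 3.07], [-2.55, 2.55]. Speed limits (rad/s): [2.22, 2.22, 2.57, 3.14, 3.14, 3.14].

## Interface

Orientations are given as [roll, pitch, yaw] about the fixed x, y, z axes, in that order (R = Rz(yaw) Ry(pitch) Rx(roll)).
In Python, from plant import arm gives the robot as it stands.
- The arm moves only by the tool drive_tool, never from a script. Its argument "commands" is a list of rows, each a list of 4 numbers: the shift along the tool's x, y, z in mm, then the turn about the tool's z in rad. In form: [[x, y, z, yaw], ...]. A call has 1 to 12 rows; each row shifts and turns the commanded pose from where the row before left it, along the tool's axes as they then stand; what a row does not reach is not made up. A row lasts 1/12 s, in which the tool goes at most 41.7 mm and 7.16 degrees, less where a joint would pass 70% of its speed; a pose out of reach is approached as far as the arm can. A call is refused whole if a number of a shift passes 41.7 or a number of a turn 0.125, either way. A call with a gripper value outside its range is refused whole. "jaw" is the finger opening in mm, from 0 to 85.4, set as the call begins (left out, the last holds). The fingers move at their own pace and stop on an object; "force" is the grip in N (left out, the last holds). Time passes only in rows, so rows that do not move let the fingers close. It gives the time, the measured TCP pose, the force, the opening and the grip force at its end, in the units of the state.
- arm.read_state(): the state, without advancing time (a new reading comes with each control period).
- arm.capture(name): name is "scene" or "top" or "wrist"; returns the picture (420x560x3 uint8, red, green, blue); there is no depth.
- arm.calibration(name): a dict with "intrinsics" (3x3 intrinsics, pixels), "dist_coeffs" ([k1, k2, p1, p2, k3] as OpenCV has them; the pictures are not rectified), "rvec" (rotation vector, rad) and "tvec" (3), from world to camera coordinates, as OpenCV has them. Camera axes: x right, y down, z forward; pixel columns grow to the right and rows downward; lengths in m; the calibration is good to about 2 mm. A picture is of the moment at which its call begins: read the wrist's pose just before it. calibration takes no time and is no camera call; for the wrist camera it gives the pose at the moment of the call.
- arm.hand_in(): hands the job in; it is judged then, once.
Trained networks look in the newest picture that a camera, given by its name, has taken for a name from the list of things; names that differ only in an ending like _2 or _b are one class to them, and where a whole thing is asked for, a point or a joint stands for the part that bears it (a point fixed in the world has none). Each returns a list of dicts, best first, with "p" (0 to 1); they miss things now and then, are a little off and sometimes report something else, mostly with a low value. They report only what shows in the picture. A call takes as long as a camera call.
- arm.find_in(camera, query): "xyz" ([x, y, z] in m, in the coordinates of the camera as it stood for that picture, good to about 4 mm: the middle of the surface that is visible of it).
- arm.masks_of(camera, query): "pixels" (420x560 bool, what is visible of it).
The state is a dict: "time": time; "joints": joint angles; "qvel": joint speeds; "effort": joint torques, N m; "position": TCP position; "tool_rot": TCP orientation; "wrist_force": force on the tool from outside, world axes, zero at the start; "moment": the same for the moment, N m; "grip_width": finger opening in m; "finger_force": force on a finger pad.
Only numpy, scipy, OpenCV 4.12 (cv2) and the standard library are available. Lean on these libraries where they do the work, as an engineer would, in place of code of your own. Each camera call takes 0.05 s, during which the arm holds its last target. There are 200 camera calls.

## Task

Take the flat pry tool and lever open the hinged cover of the junction box that has cable glands on its sides, by putting the blade into the slot under the cover's front edge and swinging the cover up until it stands roughly upright; do not open it with the fingers. Leave the look-alike box without glands shut, and finally lay the pry tool flat on the worktop and let go of it.

Things in the scene. Friction and masses are not known exactly. Their poses are not given: they have to be found in the camera images.
- pry_tool: loose flat pry tool, 70 g, lying on the worktop: black bar handle 96 long x 20 wide x 26 high (mm), a 12 mm round steel collar, then a flat steel blade 16 wide, 3 thick, level at half the handle's height. Origin: centre of the handle's underside; x along the tool to the blade, z up; blade tip at x = +124, z = 13. Not the blue cross-tip screwdriver, hex key or markers.
- junction_box: grey box, fixed, 90 deep (x) x 120 wide (y) mm, 5 mm walls, 3 black cable glands on its sides (2 at +y, 1 at -y). A look-alike without glands stands beside it, on either side. Origin: centre of underside; front -x, z up. Flush cover at z = 54 to 60. Pry slot in the front wall under the cover: y = -27 to 27, z = 40 to 54; hollow behind it down to z = 24 (terminals).
- cover (a joint): cover of the box with glands, rad: 0 shut, grows as the front edge swings up, 1.57 upright, stop at 1.9. Hinge axis along the box's y at its x = +45, z = 57 mm; cover 90 mm from hinge to front edge, 80 g. The stiff hinge (0.075 Nm; lifting takes 1 to 2 N) keeps it at any angle where it is left.
- spare_cover (a joint): the same hinge on the look-alike box without glands, rad: 0 shut; that cover must stay shut.

How it is judged:
On the way:
1. the pry tool lifts the cover of the box with glands (tool pressing on it, cover raised by more than 0.2 rad) (value of joint cover above 0.2 rad and contact force between pry_tool and junction_box above 0.2 N), for 0.1 s.
At the end, for the whole second after the job is handed in: The cover of the box with glands stands open by more than 1.05 rad (60 degrees), the cover of the other box is shut (under 0.1 rad), and the pry tool lies at rest and level (within 10 degrees) on the worktop (its origin under 35 mm high), released and clear of the junction box (value of joint cover above 1.05 rad and value of joint spare_cover below 0.1 rad and height (world z) of pry_tool below 0.035 m and angle between pry_tool's own x axis and vertical between 1.4 and 1.74 rad and contact force between pry_tool and junction_box below 0.05 N and linear speed of pry_tool below 0.02 m/s); the robot touches nothing.
It fails at once if the other box's cover is opened by more than 0.15 rad (value of joint spare_cover above 0.15 rad).
It fails at once if the fingers press on the junction box or its cover with more than 1 N (contact force between the fingers and junction_box above 1 N).
It also fails if it takes over 53 s, if anything falls off the work surface, if the arm or the gripper's body presses on something with over 40 N, if the wrist force passes 120 N, or if a joint passes its speed limit or range.

## Working session

There is one attempt and no reset: what is moved stays moved. The work goes in short steps, Python scripts to look and compute and a tool call to move; the robot and the scene stay as the last step left them, time stands still between calls to the robot, and variables do not carry over. Pictures are saved under pics/ and viewed, at most 10 in all, crops included, and the job is handed in when it is done.

Besides the shell and the picture viewer there is one more tool, called after ">>>" as name([rows], argument=value, ...), one row to a line, values as JSON. drive_tool: Moves the arm, as the interface text tells. Its arguments: {"type":"object","properties":{"commands":{"type":"array","items":{"type":"array","items":{"type":"number"}}},"jaw":{"type":"number"},"force":{"type":"number"}},"required":["commands"]}

```bash
ls; mkdir -p pics; python3 - <<'E'
from plant import arm
import cv2, numpy as np
print(arm.read_state())
ims=[]
for c in ("scene","top"):
    im=arm.capture(c); cv2.imwrite(f"pics/{c}0.png",im[:,:,::-1])
    k=arm.calibration(c); R=cv2.Rodrigues(np.array(k["rvec"]))[0]; t=np.array(k["tvec"]).reshape(3)
    print(c, 'campos',-R.T@t)
    for q in ("pry_tool","junction_box","cover","spare_cover"):
        for d in arm.find_in(c,q)[:3]: print(q,round(d["p"],2),np.round(R.T@(np.array(d["xyz"])-t),4))
E
```

```text
pics
{'time': 0.0, 'joints': array([-1.32458533e+00,  3.00471913e-01,  1.52158875e+00, -2.15883318e-05,
        1.32070906e+00, -6.66007552e-02]), 'qvel': array([-0.00042307, -0.00119872, -0.00118698,  0.00021319,  0.00025152,
       -0.00071797]), 'effort': array([ 3.65668995e-03, -5.43496513e+01, -3.61787260e+01,  9.51683319e-05,
        4.03705373e-03,  2.43939615e-07]), 'position': array([ 0.16918792, -0.52308007,  0.23071763]), 'tool_rot': array([-3.14041681e+00, -5.74714759e-05,  3.12817069e-01]), 'wrist_force': array([ 0.34259651, -0.12966805,  0.60428701]), 'moment': array([ 0.01444078,  0.01731714, -0.00541186]), 'finger_force': 0.0, 'grip_width': 0.08526198830065734}
scene campos [-0.10728279  0.4673602   0.88914204]
pry_tool 0.78 [0.4493 0.2257 0.0225]
junction_box 0.88 [ 0.605  -0.2976  0.0603]
cover 0.81 [ 0.6138 -0.3138  0.06  ]
spare_cover 0.92 [0.5933 0.0057 0.0634]
top campos [ 0.41277673 -0.04062312  1.23507659]
pry_tool 0.68 [0.461  0.2221 0.0243]
junction_box 0.91 [ 0.6175 -0.3113  0.0606]
cover 0.84 [ 0.6167 -0.3201  0.0562]
cover 0.15 [ 0.6192 -0.3098  0.0629]
spare_cover 0.74 [0.5967 0.0015 0.0582]
```

View pics/top0.png

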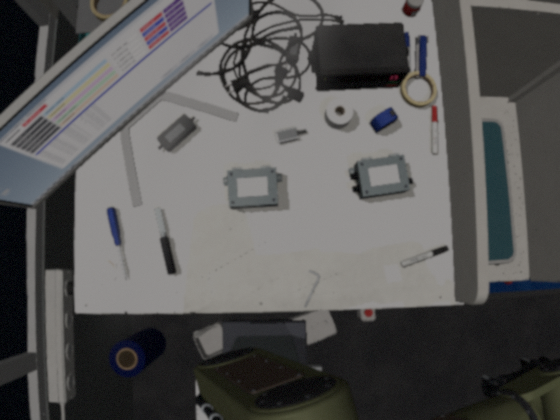

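View pics/scene0.png

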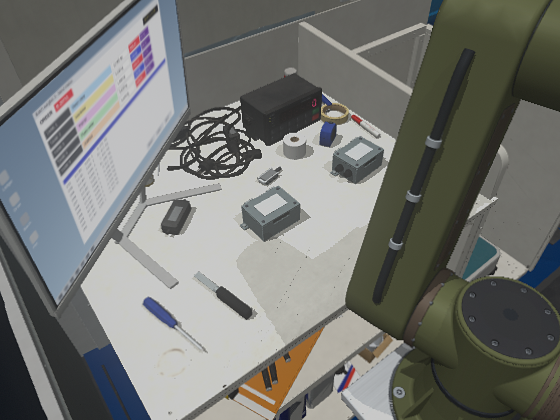

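```bash
cat > h.py <<'E'
from plant import arm
import cv2, numpy as np, itertools
from scipy.optimize import minimize
def cub(x0,x1,y0,y1,z0,z1): return np.array(list(itertools.product((x0,x1),(y0,y1),(z0,z1))))/1000
MODEL={"pry_tool":[cub(-48,48,-10,10,0,26),cub(48,64,-6,6,7,19),cub(60,124,-8,8,11.5,14.5)],
 "cover":[cub(-45,45,-60,60,54,60)]}
def sil(q,p,k):
    Rz=cv2.Rodrigues(np.array([0,0,p[2]]))[0]; m=np.zeros((420*4,560*4),np.uint8)
    for c in MODEL[q]:
        u=cv2.projectPoints(c@Rz.T+[p[0],p[1],0],np.array(k["rvec"]),np.array(k["tvec"]),np.array(k["intrinsics"]),np.array(k["dist_coeffs"]))[0]
        cv2.fillConvexPoly(m,cv2.convexHull(((u.reshape(-1,2)+.5)*4*16).astype(np.int32)),1,shift=4)
    return cv2.resize(m.astype(np.float32),(560,420),interpolation=cv2.INTER_AREA)
def fit(q,p0,views):
    def f(s):
        p=np.array(p0)+np.array(s)*[.001,.001,.01]
        r=0
        for k,m in views:
            a=sil(q,p,k); r-=np.minimum(a,m).sum()/np.maximum(a,m).sum()
        return r/len(views)
    best=min((minimize(f,s,method="Nelder-Mead",options=dict(initial_simplex=np.array(s)+np.array([[0,0,0],[8,0,0],[0,8,0],[0,0,12]]),xatol=.05,fatol=1e-4)) for s in ([0,0,0],[4,-4,-8])),key=lambda r:r.fun)
    return np.array(p0)+best.x*[.001,.001,.01], -best.fun
def view(c,q,i=0):
    d=arm.masks_of(c,q); 
    return [(arm.calibration(c),d[i]["pixels"].astype(np.float32))] if d else []
E
python3 - <<'E'
from h import *
for c in("scene","top"): arm.capture(c)
for q,p0 in (("cover",[.616,-.315,.0]),("pry_tool",[.43,.215,.2])):
    v=[view(c,q) for c in("scene","top")]
    for vv in (v[0],v[1],v[0]+v[1]):
        p,s=fit(q,p0,vv); print(q,np.round(p,4),round(s,3),[int(m.sum()) for _,m in vv])
E
```

```text
cover [ 0.6201 -0.3205  0.1217] 0.958 [899]
cover [ 0.6216 -0.3201  0.1302] 0.961 [1773]
cover [ 0.621  -0.3201  0.1292] 0.956 [899, 1773]Traceback (most recent call last):
  File "<stdin>", line 6, in <module>
  File "h.py", line 20, in fit
    best=min((minimize(f,s,method="Nelder-Mead",options=dict(initial_simplex=np.array(s)+np.array([[0,0,0],[8,0,0],[0,8,0],[0,0,12]]),xatol=.05,fatol=1e-4)) for s in ([0,0,0],[4,-4,-8])),key=lambda r:r.fun)
  File "h.py", line 20, in <genexpr>
    best=min((minimize(f,s,method="Nelder-Mead",options=dict(initial_simplex=np.array(s)+np.array([[0,0,0],[8,0,0],[0,8,0],[0,0,12]]),xatol=.05,fatol=1e-4)) for s in ([0,0,0],[4,-4,-8])),key=lambda r:r.fun)
              ~~~~~~~~^^^^^^^^^^^^^^^^^^^^^^^^^^^^^^^^^^^^^^^^^^^^^^^^^^^^^^^^^^^^^^^^^^^^^^^^^^^^^^^^^^^^^^^^^^^^^^^^^^^^^^^^^^^^^^^^^^^^^^^^^^^^^^^^^^^^^^
    res = _minimize_neldermead(fun, x0, args, callback, bounds=bounds,
                               **options)
    fsim[k] = func(sim[k])
              ~~~~^^^^^^^^
    fx = function(np.copy(x), *(wrapper_args + args))
  File "h.py", line 19, in f
    return r/len(views)
           ~^~~~~~~~~~~
ZeroDivisionError: division by zero
```

```bash
python3 - <<'E'
from h import *
q,p0="pry_tool",[.43,.215,.2]
v=[]
for c in("scene","top"):
    arm.capture(c); vv=view(c,q)
    if not vv: print("none",c); continue
    p,s=fit(q,p0,vv); print(c,np.round(p,4),round(s,3),int(vv[0][1].sum())); v+=vv
p,s=fit(q,p0,v); print(np.round(p,4),round(s,3))
s=arm.read_state();print(s["time"],s["position"])
E
```

```text
scene [0.4357 0.2213 0.1969] 0.76 582
top [0.4388 0.2197 0.2311] 0.865 515
[0.4389 0.22   0.2298] 0.809
1.0 [ 0.16924516 -0.52330021  0.2312537 ]
```

>>> drive_tool([
  [21, -26, 0, 0],
  [21, -26, 0, 0],
  [21, -26, 0, 0],
  [21, -26, 0, 0],
  [21, -26, 0, 0],
  [21, -26, 0, 0],
  [21, -26, 0, 0],
  [21, -26, 0, 0],
  [21, -26, 0, 0],
  [21, -26, 0, 0],
  [21, -26, 0, 0],
  [21, -26, 0, 0],
])

```text
time: 2.0
position: [0.3132, -0.1474, 0.2315]
tool_rot: [3.141, -0.001, 0.312]
wrist_force: [0.2, -1.0, 0.3]
grip_width: 0.0854
finger_force: 0.0
```

>>> drive_tool([
  [21, -26, 0, 0],
  [21, -26, 0, 0],
  [21, -26, 0, 0],
  [21, -26, 0, 0],
  [21, -26, 0, 0],
  [21, -26, 0, 0],
  [21, -26, 0, 0],
  [21, -26, 0, 0],
  [21, -26, 0, 0],
  [21, -26, 0, 0],
  [21, -26, 0, 0.05],
  [21, -26, 0, 0.05],
])

```text
time: 3.0
position: [0.4585, 0.2268, 0.2313]
tool_rot: [-3.142, -0.0, 0.211]
wrist_force: [0.4, -0.1, 0.4]
grip_width: 0.0851
finger_force: 0.0
```

```bash
python3 - <<'E'
from h import *
s=arm.read_state();print(s["time"],s["position"],s["tool_rot"])
im=arm.capture("wrist"); cv2.imwrite("pics/w1.png",im[:,:,::-1])
v=view("wrist","pry_tool"); print(len(v))
if v: print(fit("pry_tool",[.438,.22,.22],v))
E
```

```text
3.0 [0.45846354 0.22677272 0.23132302] [-3.14151413e+00 -2.33313566e-04  2.11122452e-01]
1
(array([0.43652179, 0.22081138, 0.22534785]), np.float64(0.9476740956306458))
```

View pics/w1.png

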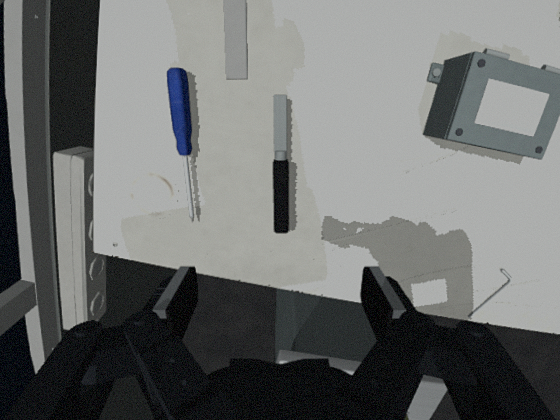

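>>> drive_tool([
  [-3, 1, 30, -0.01],
  [0, 0, 36, 0],
  [0, 0, 38, 0],
  [0, 0, 38, 0],
  [0, 0, 36, 0],
  [0, 0, 28, 0],
  [0, 0, 14, 0],
  [0, 0, 6, 0],
  [0, 0, 0, 0],
])

```text
time: 3.85
position: [0.4551, 0.2227, 0.0045]
tool_rot: [3.141, 0.002, 0.223]
wrist_force: [0.4, 0.4, -0.0]
grip_width: 0.0854
finger_force: 0.0
```

>>> drive_tool([
  [0, 0, 0, 0],
  [0, 0, 0, 0],
  [0, 0, 0, 0],
  [0, 0, 0, 0],
  [0, 0, 0, 0],
  [0, 0, 0, 0],
  [0, 0, 0, 0],
  [0, 0, 0, 0],
  [0, 0, 0, 0],
  [0, 0, 0, 0],
], jaw=10, force=90)

```text
time: 4.68
position: [0.4559, 0.2234, 0.0061]
tool_rot: [-3.141, -0.001, 0.223]
wrist_force: [-1.8, -0.7, 9.9]
grip_width: 0.0181
finger_force: 89.0
```

>>> drive_tool([
  [0, 0, -10, 0],
  [0, 0, -25, 0],
  [0, 0, -30, 0],
  [0, 0, -30, 0],
  [0, 0, -20, 0],
  [-7, 15, -5, 0],
  [-8, 29, 0, 0],
  [-8, 30, 0, 0],
  [-8, 31, 0, 0],
  [-8, 31, 0, 0],
  [-8, 31, 0, 0],
  [-8, 31, 0, 0],
])

```text
time: 5.68
position: [0.4453, 0.0166, 0.126]
tool_rot: [3.141, -0.001, 0.223]
wrist_force: [0.0, 0.5, -1.2]
grip_width: 0.0184
finger_force: 88.1
```

>>> drive_tool([
  [-8, 31, 0, 0],
  [-8, 31, 0, 0],
  [-8, 31, 0, 0],
  [-8, 31, 0, 0],
  [-8, 31, 0, 0],
  [-8, 31, 0, 0],
  [-8, 31, 0, 0],
  [-8, 31, 0, 0],
  [-8, 31, 0, 0.03],
  [-8, 31, 0, 0.03],
  [-5, 30, 0, 0.03],
  [-4, 12, 0, 0],
])

```text
time: 6.68
position: [0.4324, -0.3479, 0.1259]
tool_rot: [3.141, -0.001, 0.129]
wrist_force: [-0.3, -0.2, -0.3]
grip_width: 0.0181
finger_force: 88.1
```

```bash
cat >> h.py <<'E'
def sil3(q,T,k):
    m=np.zeros((420*4,560*4),np.uint8)
    for c in MODEL[q]:
        u=cv2.projectPoints(c@T[:3,:3].T+T[:3,3],np.array(k["rvec"]),np.array(k["tvec"]),np.array(k["intrinsics"]),np.array(k["dist_coeffs"]))[0]
        cv2.fillConvexPoly(m,cv2.convexHull(((u.reshape(-1,2)+.5)*64).astype(np.int32)),1,shift=4)
    return cv2.resize(m.astype(np.float32),(560,420),interpolation=cv2.INTER_AREA)
E
python3 - <<'E'
from h import *
s=arm.read_state();print(s["time"],s["position"],s["tool_rot"],s["wrist_force"],s["grip_width"])
im=arm.capture("wrist")
v=view("wrist","cover"); print(len(v))
if v: print(fit("cover",[.621,-.320,.13],v), v[0][1].sum())
# predicted tool in hand: overlay
k=arm.calibration("wrist"); psi=s["tool_rot"][2]; p=s["position"]
for dz in (0,):
    T=np.eye(4); T[:3,:3]=cv2.Rodrigues(np.array([0,0,psi]))[0]; T[:3,3]=p+T[:3,:3]@[-.02,0,-.006]
    a=sil3("pry_tool",T,k)
    o=im.copy(); o[(a>.5)&(cv2.erode(a,np.ones((3,3)))<.5)]=[255,0,0]
cv2.imwrite("pics/w2.png",o[:,:,::-1])
E
```

```text
6.6833 [ 0.43237367 -0.347901    0.1258921 ] [ 3.14052217e+00 -5.16326637e-04  1.29203534e-01] [-0.30154204 -0.17667918 -0.3344818 ] 0.018068392810774773
1
(array([ 0.62095551, -0.31921988,  0.12228003]), np.float64(0.9514511823654175)) 2186.0
```

View pics/w2.png

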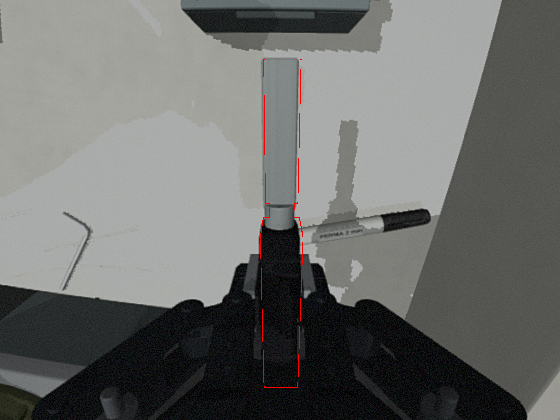

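>>> drive_tool([
  [0, -4, 15, 0],
  [0, 0, 25, 0],
  [0, 0, 25, 0],
  [0, 0, 15, 0],
  [0, 0, 6, 0],
  [12, 0, 0, 0],
  [20, 0, 0, 0],
  [8, 0, 0, 0],
  [5, 0, 0, 0],
  [0, 0, 0, 0],
])

```text
time: 7.62
position: [0.4779, -0.3345, 0.04]
tool_rot: [3.141, -0.001, 0.134]
wrist_force: [-0.4, 0.1, 0.2]
grip_width: 0.0182
finger_force: 88.1
```

```bash
python3 - <<'E'
from h import *
s=arm.read_state();print(s["time"],s["position"],s["tool_rot"],s["wrist_force"])
a=arm.capture("wrist")[:240,150:450]; b=arm.capture("scene")[110:210,300:420]
o=np.hstack([cv2.resize(a,(375,300)),cv2.resize(b,(360,300),interpolation=cv2.INTER_CUBIC)])
cv2.imwrite("pics/w3.png",o[:,:,::-1])
E
```

```text
7.6167 [ 0.47792242 -0.33446184  0.04001632] [ 3.14080804e+00 -7.99095614e-04  1.34221057e-01] [-0.38416185  0.09144684  0.19221898]
```

View pics/w3.png

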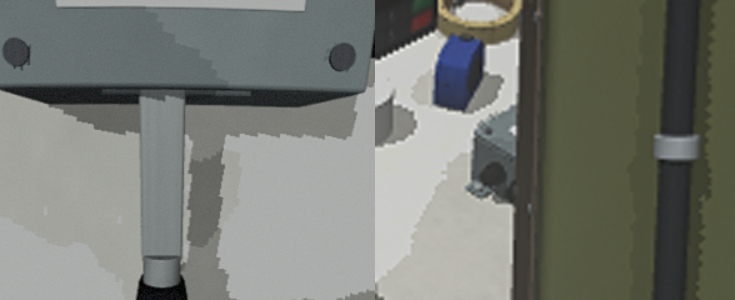

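>>> drive_tool([
  [5, 1, 0, 0],
  [6, 1, 0, 0],
  [8, 1, 0, 0],
  [7, 0, 0, 0],
  [4, 0, 0, 0],
  [0, 0, 0, 0],
])

```text
time: 8.22
position: [0.5078, -0.3336, 0.0392]
tool_rot: [3.142, -0.0, 0.134]
wrist_force: [0.5, -0.1, -1.4]
grip_width: 0.0181
finger_force: 88.1
```

>>> drive_tool([
  [0, 0, -4, 0],
  [0, 0, -5, 0],
  [0, 0, -5, 0],
  [0, 0, -4, 0],
  [0, 0, -2, 0],
  [0, 0, 0, 0],
  [0, 0, 0, 0],
])

```text
time: 8.8
position: [0.507, -0.334, 0.0595]
tool_rot: [3.141, -0.0, 0.133]
wrist_force: [0.0, 0.0, -1.7]
grip_width: 0.0183
finger_force: 88.2
```

>>> drive_tool([
  [2, 0, -6, 0],
  [2, 0, -7, 0],
  [4, 0, -6, 0],
  [4, 0, -6, 0],
  [5, 0, -5, 0],
  [5, 0, -4, 0],
  [6, 0, -4, 0],
  [6, 0, -3, 0],
  [6, 0, -2, 0],
  [7, 0, -1, 0],
  [0, 0, 0, 0],
])

```text
time: 9.72
position: [0.5549, -0.3273, 0.1035]
tool_rot: [3.141, -0.001, 0.133]
wrist_force: [0.6, 0.2, -0.4]
grip_width: 0.018
finger_force: 88.3
```

```bash
python3 - <<'E'
from h import *
s=arm.read_state();print(s["time"],s["position"],s["tool_rot"],s["wrist_force"])
a=arm.capture("wrist"); b=arm.capture("top")[120:220,330:440]
o=np.hstack([cv2.resize(a,(400,300)),cv2.resize(b,(330,300),interpolation=cv2.INTER_CUBIC)])
cv2.imwrite("pics/w4.png",o[:,:,::-1])
E
```

```text
9.7167 [ 0.55491385 -0.32731879  0.1034645 ] [ 3.14125485e+00 -8.96047566e-04  1.33488631e-01] [ 0.59824123  0.20637462 -0.37544405]
```

View pics/w4.png

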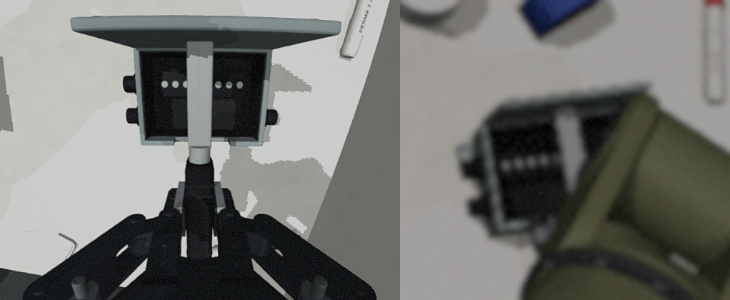

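>>> drive_tool([
  [3, 0, 0, 0],
  [3, 0, 0, 0],
  [0, 0, 0, 0],
  [-10, 0, 0, 0],
  [-25, 0, 0, 0],
  [-30, 0, 0, 0],
  [-30, 0, 0, 0],
  [-25, 0, 0, 0],
  [0, -10, 0, 0],
  [0, -25, 0, 0],
  [0, -35, 0, 0],
  [0, -35, 0, 0],
])

```text
time: 10.82
position: [0.4264, -0.2377, 0.1033]
tool_rot: [3.141, -0.0, 0.131]
wrist_force: [1.0, 0.6, -1.6]
grip_width: 0.0186
finger_force: 88.3
```

>>> drive_tool([
  [0, -35, 0, 0],
  [0, -25, 5, 0],
  [0, -5, 20, 0],
  [0, 0, 25, 0],
  [0, 0, 20, 0],
  [0, 0, 12, 0],
  [0, 0, 6, 0],
  [0, 0, 4, 0],
  [0, 0, 3, 0],
  [0, 0, 0, 0],
])

```text
time: 11.65
position: [0.4183, -0.1743, 0.0084]
tool_rot: [3.141, -0.0, 0.133]
wrist_force: [0.6, -0.4, -0.8]
grip_width: 0.0182
finger_force: 88.3
```

>>> drive_tool([
  [10, 0, 0, 0],
  [15, 0, 0, 0],
  [5, 0, 0, 0],
  [0, 0, 1, 0],
  [0, 0, 1, 0],
  [0, 0, 0.5, 0],
  [0, 0, 0, 0],
])

```text
time: 12.23
position: [0.4477, -0.1702, 0.0061]
tool_rot: [-3.142, -0.001, 0.133]
wrist_force: [0.9, 2.5, 4.4]
grip_width: 0.0183
finger_force: 89.0
```

>>> drive_tool([
  [0, 0, 0, 0],
  [0, 0, 0, 0],
  [0, 0, 0, 0],
  [0, 0, 0, 0],
  [0, 0, 0, 0],
  [0, 0, 0, 0],
  [0, 0, 0, 0],
  [0, 0, 0, 0],
], jaw=70)

```text
time: 12.9
position: [0.4478, -0.1703, 0.0057]
tool_rot: [-3.142, 0.0, 0.133]
wrist_force: [0.1, 0.4, 0.6]
grip_width: 0.0701
finger_force: 0.0
```

>>> drive_tool([
  [0, 0, -10, 0],
  [0, 0, -25, 0],
  [0, 0, -35, 0],
  [0, 0, -35, 0],
  [0, 0, -35, 0],
  [0, 0, -30, 0],
  [-15, 0, -20, 0],
  [-20, 0, 0, 0],
  [0, 0, 0, 0],
  [0, 0, 0, 0],
])

```text
time: 13.73
position: [0.4128, -0.175, 0.1967]
tool_rot: [3.141, -0.001, 0.132]
wrist_force: [0.2, 0.2, 0.1]
grip_width: 0.0697
finger_force: 0.0
```

```bash
python3 - <<'E'
from h import *
s=arm.read_state();print(s["time"],s["position"],s["wrist_force"],s["grip_width"])
a=arm.capture("wrist"); b=arm.capture("scene")
v=view("wrist","pry_tool")
if v: print(fit("pry_tool",[.428,-.173,.133],v))
o=np.hstack([cv2.resize(a,(400,300)),cv2.resize(b[100:300,200:467],(400,300),interpolation=cv2.INTER_CUBIC)])
cv2.imwrite("pics/w5.png",o[:,:,::-1])
E
```

```text
13.7333 [ 0.41278433 -0.17498493  0.19671008] [0.18229812 0.2445275  0.12062996] 0.0696776202433238
(array([ 0.42781451, -0.17273864,  0.13208078]), np.float64(0.9197407364845276))
```

View pics/w5.png

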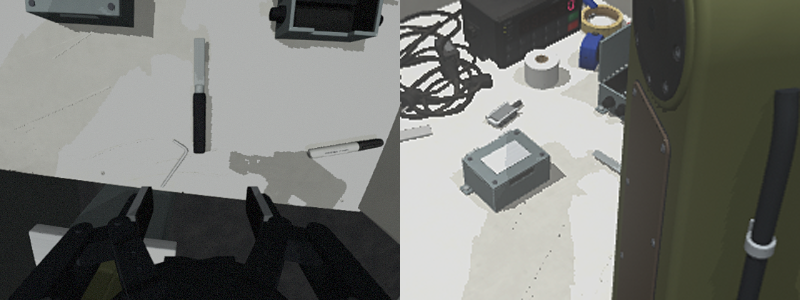

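The wrist view shows the tool lying flat and released, with its blade tip near (200,40) and its handle end near (199,152). In the scene view the gland box's cover stands upright near (612,70), and the look-alike is shut at (505,165).

```bash
python3 -c "
from plant import arm
print(arm.hand_in())"
```

```text
the job is handed in; nothing more can be done
None
```

I levered the glanded box's cover to roughly upright with the pry tool, left the look-alike box shut, laid the tool flat on the worktop and released it, and handed the job in at about 14 s; `hand_in()` returned no verdict.

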